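Press the cover plate home on the terminal box

ROBOT

A 6-joint arm with a two-finger parallel gripper is mounted at the origin on a cart in front of the work surface, level with it; the furniture and walls round the work are solid. World frame = base frame: x ahead of the robot, y to its left, z up, the work surface at z = 0. Lengths are in m, angles in rad, forces in N, time in s.
With the tool pointing down it reaches from about 0.3 to 0.775 m from the base axis. Payload 14.6 kg.
Tool frame: the origin (TCP) lies at the very end of the fingers, on their centre line; the grasp point (between the pads) lies 19 mm behind it; z points along the fingers, y is the line along which they close (so a half turn about z gives the same grasp; the last joint's range is limited). The gripper opens to 94 mm and grips with 3 to 60 N. Pads are 16 mm wide; open, the fingers measure 119 mm over their backs; the gripper's body (75 mm by 177 mm) begins 78 mm behind the grasp point.
Start: joints at [1.075, 0.3, 1.521, -0, 1.321, -0.067], TCP at [0.229, 0.5, 0.205] pointing down, gripper open.
Joint ranges: [-3.03, 3.03], [-0.79, 2.21], [0.23, 2.52], [-1.04, 4.18], [0, 3.07], [-2.55, 2.55]. Speed limits (rad/s): [2.22, 2.22, 2.57, 3.14, 3.14, 3.14].

INTERFACE

Orientations are given as [roll, pitch, yaw] about the fixed x, y, z axes, in that order (R = Rz(yaw) Ry(pitch) Rx(roll)).
In Python, from station import ctrl gives the robot as it stands.
- The arm moves only by the tool move_arm, never from a script. Its argument "targets" is a list of rows, each a list of 6 numbers: the shift along the tool's x, y, z in units of 1000 mm (1.0 is 1000 mm), then the turn, a rotation vector about the tool's x, y, z in units of 30 degrees (1.0 is 30 degrees). In form: [[tx, ty, tz, ax, ay, az], ...]. A call has exactly 5 rows; each row is the pose to reach, as a shift and turn from the pose commanded when the call began, along the tool's axes at that moment; what a row does not reach only later rows make up. A row lasts 1/12 s, in which the tool goes at most 41.7 mm and 7.16 degrees, less where a joint would pass 70% of its speed; a pose out of reach is approached as far as the arm can. A call with a number of a shift or a turn outside -1 to 1 is refused whole. A call with a gripper value outside its range is refused whole. "fingers" is the opening, from -1 (shut) to 1 (fully open), set as the call begins (left out, the last holds). The fingers move at their own pace and stop on an object; "grip_force" is the grip in N (left out, the last holds). Time passes only in rows, so rows that repeat a pose let the fingers close, or fill a call up. It gives the time, the measured TCP pose, the force and the opening at its end, in the units of the state.
- ctrl.get_obs(): the state, without advancing time (a new reading comes with each control period).
- ctrl.camera(name): name is "scene" or "top" or "wrist"; returns the picture (384x512x3 uint8, red, green, blue); there is no depth.
- ctrl.camera_info(name): a dict with "fx", "fy", "cx", "cy" (pixels), "rvec" (rotation vector, rad) and "tvec" (3), from world to camera coordinates, as OpenCV has them. Camera axes: x right, y down, z forward; pixel columns grow to the right and rows downward; lengths in m; the calibration is good to about 2 mm. The wrist camera is an equidistant fisheye: a pixel r from the principal point sees the ray r / f radians off the axis. A picture is of the moment at which its call begins: read the wrist's pose just before it. camera_info takes no time and is no camera call; for the wrist camera it gives the pose at the moment of the call.
- ctrl.hand_in(): hands the job in, once; it reports no verdict.
The state is a dict: "time_s": time; "qpos": joint angles; "joint_vel": joint speeds; "tau": joint torques, N m; "ee_pos": TCP position; "eef_rot": TCP orientation; "force": force on the tool from outside, world axes, zero at the start; "moment": the same for the moment, N m; "grip_width": finger opening in m.
Only numpy, scipy, OpenCV 4.12 (cv2) and the standard library are available. Lean on these libraries where they do the work, as an engineer would, in place of code of your own. Each camera call takes 0.05 s, during which the arm holds its last target. There are 200 camera calls.

TASK

Close the grey terminal box: set the orange cover plate squarely over its opening, rib upward, and press it down against the push-in studs until it lies flat and level on the top of the box. Do not drop it, leave the white cover plate where it lies, and let go at the end.

Things in the scene. Friction and masses are not known exactly. Their poses are not given: they have to be found in the camera images.
- cover_mid (a point): Loose orange cover plate, 0.08 to 0.17 kg, lying flat: 100 (its x) x 76 (its y) x 6 mm thick, with an upright grip rib on the middle of its top, 46 mm long (along x), 14 mm wide (along y), 24 mm high above the plate; total height 30 mm. Point on the middle axis, half-way up: 15 mm above the underside, 15 mm below the rib's top; z up.
- seat (a point): Centre of the 64 (x) x 44 (y) mm opening in the flat top of the grey terminal box, level with that top; z up. Box bolted down, 150 (x) x 120 (y) x 40 mm high; cover goes long side along x, either way round. Four white studs at x +-26, y +-16 mm rise 6 mm above the top and carry the cover; pushed by about 2 N each (8 to 10 N in all) they sink level with the top and stay down.
- spare_mid (a point): Loose white cover plate of the same shape and size as the orange one, for another box; not to be used. Point half-way up, as on the orange one.

How it is judged:
By the outcome, as a careful person would: the job done as asked, in the order asked, and still so for the second after the job is handed in, with the robot touching nothing.
It also fails if it takes over 42 s, if anything falls off the work surface, if the arm or the gripper's body presses on something with over 40 N, if the wrist force passes 120 N, or if a joint passes its speed limit or range.

## Working session

There is one attempt and no reset: what is moved stays moved. The work goes in short steps, Python scripts to look and compute and a tool call to move; the robot and the scene stay as the last step left them, time stands still between calls to the robot, and variables do not carry over. Pictures are saved under pics/ and viewed, on a budget of 10 in all, crops included, one or two more only if the job needs it, and the job is handed in when it is done.

Besides the shell and the picture viewer there is one more tool, called after "Call:" by a JSON object that holds its "op" and its "data", one argument or row to a line. move_arm: Moves the arm, as the interface text tells. Shifts and turns lie within -1 to 1; 1 stands for 1000 mm of shift or 30 degrees of turn. Its arguments: {"type":"object","properties":{"targets":{"type":"array"},"fingers":{"type":"number"},"grip_force":{"type":"number"}},"required":["targets"]}

```bash
mkdir -p pics; ls; python3 - <<'E'
from station import ctrl
import cv2,numpy as np
o=ctrl.get_obs(); print({k:np.round(v,3) for k,v in o.items()})
a=ctrl.camera("top");b=ctrl.camera("scene")
for n,i in(("top",a),("scene",b)):
    cv2.imwrite(f"pics/{n}.png",i[...,::-1]); print(n,ctrl.camera_info(n))
cv2.imwrite("pics/both.png",cv2.resize(np.vstack([a,b]),None,fx=.78,fy=.78)[...,::-1])
print(ctrl.camera_info("wrist"))
E
```

```text
pics
{'time_s': np.float64(0.0), 'qpos': array([ 1.075,  0.3  ,  1.522, -0.   ,  1.321, -0.067]), 'joint_vel': array([-0.001,  0.   ,  0.   ,  0.   ,  0.   , -0.001]), 'tau': array([-1.0000e-03, -5.3181e+01, -3.5272e+01,  7.1000e-02,  2.4000e-02,
       -0.0000e+00]), 'ee_pos': array([0.229, 0.5  , 0.205]), 'eef_rot': array([-3.14 , -0.   ,  2.713]), 'force': array([ 0.059,  0.465, -0.353]), 'moment': array([0.035, 0.016, 0.024]), 'grip_width': np.float64(0.094)}
top {'fx': 456.78442085138266, 'fy': 456.78442085138266, 'cx': 257.6127164149726, 'cy': 189.51563019610106, 'rvec': array([ 2.22039705, -2.15752333,  0.0655306 ]), 'tvec': array([0.01131578, 0.52184904, 1.05164384])}
scene {'fx': 437.5778093030304, 'fy': 437.5778093030304, 'cx': 260.4447922506361, 'cy': 190.40503039229426, 'rvec': array([ 2.17646377, -1.24624578,  0.44808839]), 'tvec': array([-0.26442713,  0.3682279 ,  0.95596636])}
{'fx': 297.3186396354542, 'fy': 297.3186396354542, 'cx': 251.8335665220545, 'cy': 192.20466184946036, 'rvec': array([-2.47565549, -1.59050397, -0.18269043]), 'tvec': array([-0.54967984, -0.02245882,  0.38895467])}
```

View pics/both.png

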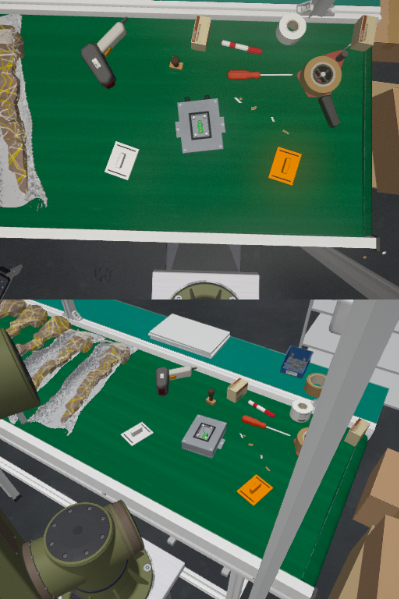

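```bash
cat > h.py <<'E'
import cv2,numpy as np
from scipy.spatial.transform import Rotation as R
def ray(uv,ci,fish=False):
    uv=np.atleast_2d(uv).astype(float); p=(uv-[ci["cx"],ci["cy"]])/ci["fx"]
    if fish:
        r=np.linalg.norm(p,axis=1,keepdims=True)+1e-9; d=np.hstack([p/r*np.sin(r),np.cos(r)])
    else: d=np.hstack([p,np.ones((len(p),1))])
    M=R.from_rotvec(ci["rvec"]).as_matrix(); return -M.T@ci["tvec"], d@M
def onplane(uv,ci,z,fish=False):
    o,d=ray(uv,ci,fish); return o+d*((z-o[2])/d[:,2:])
def orange(img):
    h=cv2.cvtColor(img,cv2.COLOR_RGB2HSV); return cv2.inRange(h,(8,180,140),(22,255,255))
def big(m):
    return max(cv2.findContours(m,cv2.RETR_EXTERNAL,cv2.CHAIN_APPROX_NONE)[0],key=cv2.contourArea)
def rect(P):
    r=cv2.minAreaRect((P[:,:2]*1000).astype(np.float32)); b=cv2.boxPoints(r)
    e=max((b[1]-b[0],b[2]-b[1]),key=np.linalg.norm)
    return np.round(r[0],1),np.round(r[1],1),round(np.degrees(np.arctan2(e[1],e[0]))%180,1)
E
python3 - <<'E'
from station import ctrl
from h import *
a=cv2.imread("pics/top.png")[...,::-1];ci=ctrl.camera_info("top")
c=big(orange(a))[:,0]; print("orange",rect(onplane(c,ci,.006)))
h=cv2.cvtColor(a,cv2.COLOR_RGB2HSV)
m=cv2.inRange(h,(0,0,60),(180,60,255)); m[:120]=0;m[200:]=0;m[:,:210]=0;m[:,300:]=0
print("box",rect(onplane(big(m)[:,0],ci,.04)))
m=cv2.inRange(h,(0,0,150),(180,60,255)); m[:170]=0;m[240:]=0;m[:,:125]=0;m[:,185:]=0
print("white",rect(onplane(big(m)[:,0],ci,.006)))
v=np.hstack([cv2.resize(a[115:205,210:305],None,fx=4,fy=4),cv2.resize(a[180:270,320:415],None,fx=4,fy=4)])
cv2.imwrite("pics/crop.png",v[...,::-1])
E
```

```text
orange (array([ 475.7, -227.4]), array([75.5, 99.5]), np.float32(163.9))
box (array([586. ,  31.8]), array([152.4, 144.2]), np.float32(7.9))
white (array([477.5, 265.4]), array([75.5, 99.4]), np.float32(162.1))
```

View pics/crop.png

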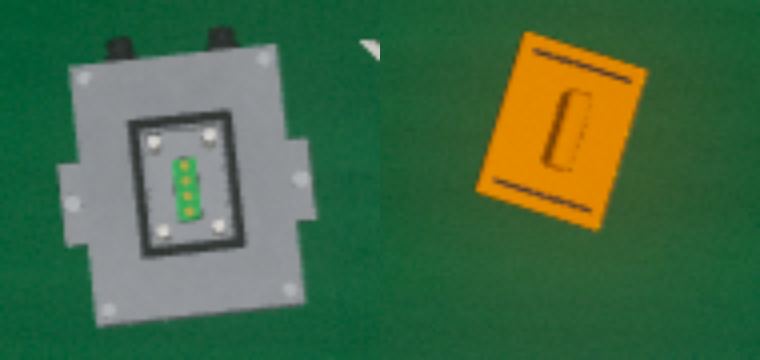

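```bash
cat >> h.py <<'E'
def delta(o,pos,yawdeg):
    T=R.from_euler("xyz",o["eef_rot"]); G=R.from_euler("xyz",[np.pi,0,np.radians(yawdeg)])
    return np.round(T.inv().apply(np.array(pos)-o["ee_pos"]),4), np.round((T.inv()*G).as_rotvec(degrees=True)/30,3)
E
python3 - <<'E'
from station import ctrl
from h import *
ci=ctrl.camera_info("top")
q=np.array([[128,122],[232,112],[245,245],[142,257]])/4+[210,115]-.4
print("rim",rect(onplane(q,ci,.04)))
q=np.array([[70,67],[277,44],[305,302],[97,326]])/4+[210,115]-.4
print("box",rect(onplane(q,ci,.04)))
print(delta(ctrl.get_obs(),[.476,-.227,.16],163.9))
E
```

```text
rim (array([586.2,  31. ]), array([78.3, 60.1]), np.float32(7.6))
box (array([586. ,  30.8]), array([150.7, 120. ]), np.float32(7.8))
(array([-0.5273, -0.5582,  0.0455]), array([-0.002, -0.   , -0.282]))
```

Call:
{"op": "move_arm", "data": {
  "targets": [
    [-0.527, -0.558, 0.045, 0, 0, -0.282],
    [-0.527, -0.558, 0.045, 0, 0, -0.282],
    [-0.527, -0.558, 0.045, 0, 0, -0.282],
    [-0.527, -0.558, 0.045, 0, 0, -0.282],
    [-0.527, -0.558, 0.045, 0, 0, -0.282]
  ]
}}

```text
time_s: 0.52
ee_pos: [0.2955, 0.3015, 0.1929]
eef_rot: [-3.141, -0.0, 2.861]
force: [1.8, -0.8, 0.7]
grip_width: 0.0941
```

```bash
python3 - <<'E'
from station import ctrl
from h import *
o=ctrl.get_obs();print(o["ee_pos"],o["eef_rot"],delta(o,[.476,-.227,.16],163.9))
E
```

```text
[0.29554882 0.30151977 0.19287171] [-3.14128082e+00 -1.69346849e-04  2.86103178e+00] (array([-0.3197, -0.4579,  0.033 ]), array([-0.001, -0.   ,  0.001]))
```

Call:
{"op": "move_arm", "data": {
  "targets": [
    [-0.32, -0.458, 0.033, 0, 0, 0],
    [-0.32, -0.458, 0.033, 0, 0, 0],
    [-0.32, -0.458, 0.033, 0, 0, 0],
    [-0.32, -0.458, 0.033, 0, 0, 0],
    [-0.32, -0.458, 0.033, 0, 0, 0]
  ]
}}

```text
time_s: 0.93
ee_pos: [0.3628, 0.1046, 0.1809]
eef_rot: [3.141, 0.0, 2.861]
force: [1.2, 0.0, 0.6]
grip_width: 0.0938
```

Call:
{"op": "move_arm", "data": {
  "targets": [
    [-0.2, -0.287, 0.021, 0, 0, 0],
    [-0.2, -0.287, 0.021, 0, 0, 0],
    [-0.2, -0.287, 0.021, 0, 0, 0],
    [-0.2, -0.287, 0.021, 0, 0, 0],
    [-0.2, -0.287, 0.021, 0, 0, 0]
  ]
}}

```text
time_s: 1.35
ee_pos: [0.4297, -0.0926, 0.1683]
eef_rot: [3.142, 0.0, 2.86]
force: [0.9, 1.2, -0.1]
grip_width: 0.0936
```

```bash
python3 - <<'E'
from station import ctrl
from h import *
o=ctrl.get_obs();print(o["ee_pos"],o["eef_rot"],delta(o,[.476,-.227,.16],163.9))
E
```

```text
[ 0.42971645 -0.09260042  0.16833543] [3.14154368e+00 8.50014710e-05 2.86013235e+00] (array([-0.0818, -0.1163,  0.0083]), array([ 0.   ,  0.   , -0.001]))
```

Call:
{"op": "move_arm", "data": {
  "targets": [
    [-0.08, -0.112, 0.008, 0, 0, 0],
    [-0.08, -0.112, 0.008, 0, 0, 0],
    [-0.08, -0.112, 0.008, 0, 0, 0],
    [-0.08, -0.112, 0.008, 0, 0, 0],
    [-0.08, -0.112, 0.008, 0, 0, 0]
  ]
}}

```text
time_s: 1.77
ee_pos: [0.4755, -0.2225, 0.1594]
eef_rot: [3.141, -0.001, 2.857]
force: [-0.2, 0.9, 0.4]
grip_width: 0.0938
```

```bash
python3 - <<'E'
from station import ctrl
from h import *
o=ctrl.get_obs();print(o["ee_pos"],o["eef_rot"])
ci=ctrl.camera_info("wrist"); a=ctrl.camera("wrist")
cv2.imwrite("pics/w1.png",a[...,::-1])
m=orange(a); c=big(m)[:,0]; print(rect(onplane(c,ci,.006,True)),cv2.contourArea(c))
E
```

```text
[ 0.47545695 -0.22250818  0.1594333 ] [ 3.14146127e+00 -1.44733711e-03  2.85745975e+00]Traceback (most recent call last):
  File "<stdin>", line 6, in <module>
  File "h.py", line 14, in big
    return max(cv2.findContours(m,cv2.RETR_EXTERNAL,cv2.CHAIN_APPROX_NONE)[0],key=cv2.contourArea)
ValueError: max() iterable argument is empty
```

View pics/w1.png

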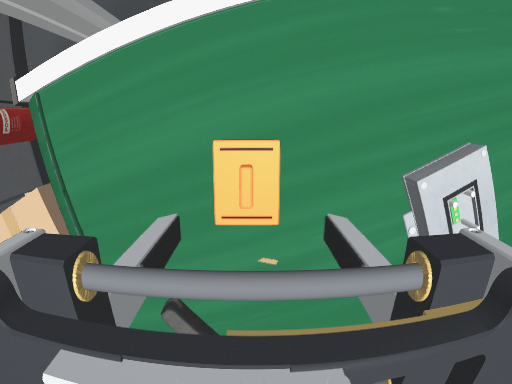

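The wrist view shows the orange plate at about (247,183), its rib at (246,187), aligned with the image and clear of both fingers. My mask's saturation threshold was too strict, so I'm loosening it.

```bash
sed -i 's/(8,180,140),(22,255,255)/(8,120,120),(25,255,255)/' h.py; python3 - <<'E'
from station import ctrl
from h import *
o=ctrl.get_obs()
ci=ctrl.camera_info("wrist"); a=cv2.imread("pics/w1.png")[...,::-1]
m=orange(a); m[235:]=0;m[:,:190]=0;m[:,300:]=0; c=big(m)[:,0]; r=rect(onplane(c,ci,.006,True)); print(r)
g=cv2.cvtColor(a,cv2.COLOR_RGB2HSV)[160:212,230:262]
print(g[26,:,2],g[26,:,1])
u=onplane([[241,187],[252,187],[246.5,187]],ci,.03,True); print(u)
T=R.from_euler("xyz",o["eef_rot"])
print(T.inv().apply(u-o["ee_pos"]))
print(delta(o,[*(r[0]/1000),.009],r[2]))
E
```

```text
(array([ 473.5, -226.6]), array([76.2, 98.8]), np.float32(163.9))
[247 247 247 247 247 247 247 247 247 244 243 247 247 247 247 247 247 247
 247 247 247 246 240 247 247 247 247 247 247 247 247 247] [139 139 139 139 139 139 138 139 139 162 164 152 144 141 140 140 140 140
 139 139 147 158 167 148 137 137 138 139 138 139 139 138]
[[ 0.47155102 -0.23133466  0.03      ]
 [ 0.4748133  -0.22012991  0.03      ]
 [ 0.4731833  -0.22573069  0.03      ]]
[[ 0.0002693  -0.01125512  0.12965204]
 [ 0.00026542  0.00041488  0.12965729]
 [ 0.00026672 -0.00541826  0.12965466]]
(array([-0.0003, -0.0062,  0.1507]), array([ 0.001, -0.003, -0.004]))
```

Call:
{"op": "move_arm", "data": {
  "targets": [
    [-0.001, -0.005, 0.04, 0, 0, 0],
    [-0.001, -0.005, 0.08, 0, 0, 0],
    [-0.001, -0.005, 0.115, 0, 0, 0],
    [-0.001, -0.005, 0.135, 0, 0, 0],
    [-0.001, -0.005, 0.149, 0, 0, 0]
  ],
  "fingers": -0.28,
  "grip_force": 40
}}

```text
time_s: 2.23
ee_pos: [0.4738, -0.223, 0.0093]
eef_rot: [3.141, -0.003, 2.862]
force: [0.8, -0.2, 1.2]
grip_width: 0.0643
```

Call:
{"op": "move_arm", "data": {
  "targets": [
    [0, 0, 0, 0, 0, 0],
    [0, 0, 0, 0, 0, 0],
    [0, 0, 0, 0, 0, 0],
    [0, 0, 0, 0, 0, 0],
    [0, 0, 0, 0, 0, 0]
  ]
}}

```text
time_s: 2.65
ee_pos: [0.4756, -0.2252, 0.0127]
eef_rot: [-3.141, 0.002, 2.861]
force: [-0.3, 0.2, 0.1]
grip_width: 0.0346
```

```bash
python3 - <<'E'
from station import ctrl
from h import *
o=ctrl.get_obs();print(o["ee_pos"],o["eef_rot"],delta(o,[.4743,-.2268,.009],163.9))
a=ctrl.camera("wrist");cv2.imwrite("pics/w2.png",a[...,::-1])
E
```

```text
[ 0.47555065 -0.22524946  0.01265286] [-3.14118975e+00  1.80611255e-03  2.86068130e+00] (array([ 0.0008, -0.0018,  0.0037]), array([-0.001,  0.003,  0.   ]))
```

View pics/w2.png

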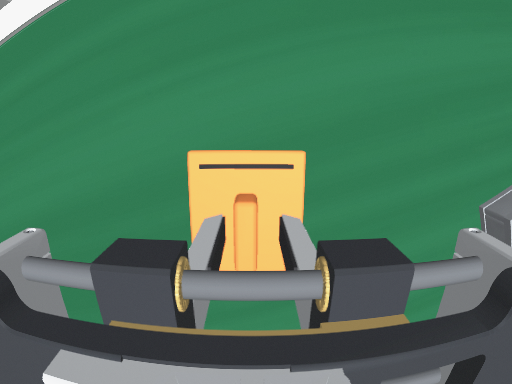

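The rib (245,232) stands between the two fingers (205 and 298), with the plate square to them. I'll go down 3 mm and close.

Call:
{"op": "move_arm", "data": {
  "targets": [
    [0.001, -0.002, 0.0035, 0, 0, 0],
    [0.001, -0.002, 0.0035, 0, 0, 0],
    [0.001, -0.002, 0.0035, 0, 0, 0],
    [0.001, -0.002, 0.0035, 0, 0, 0],
    [0.001, -0.002, 0.0035, 0, 0, 0]
  ]
}}

```text
time_s: 3.12
ee_pos: [0.4735, -0.2269, 0.008]
eef_rot: [3.142, -0.0, 2.86]
force: [-0.0, 0.8, 1.0]
grip_width: 0.0337
```

Call:
{"op": "move_arm", "data": {
  "targets": [
    [0, 0, 0, 0, 0, 0],
    [0, 0, 0, 0, 0, 0],
    [0, 0, 0, 0, 0, 0],
    [0, 0, 0, 0, 0, 0],
    [0, 0, 0, 0, 0, 0]
  ],
  "fingers": -1,
  "grip_force": 40
}}

```text
time_s: 3.53
ee_pos: [0.4735, -0.2269, 0.008]
eef_rot: [-3.142, 0.0, 2.861]
force: [-0.4, 0.6, 0.4]
grip_width: 0.0139
```

Call:
{"op": "move_arm", "data": {
  "targets": [
    [0, 0, 0, 0, 0, 0],
    [0, 0, 0, 0, 0, 0],
    [0, 0, -0.01, 0, 0, 0],
    [0, 0, -0.025, 0, 0, 0],
    [0, 0, -0.04, 0, 0, 0]
  ]
}}

```text
time_s: 3.95
ee_pos: [0.4733, -0.2267, 0.0488]
eef_rot: [3.141, -0.001, 2.86]
force: [0.6, -0.5, -1.4]
grip_width: 0.014
```

```bash
python3 - <<'E'
from station import ctrl
from h import *
o=ctrl.get_obs();print(o["ee_pos"],o["eef_rot"],o["force"],o["grip_width"],delta(o,[.586,.031,.15],187.2))
E
```

```text
[ 0.47327599 -0.22672176  0.04880003] [ 3.14134074e+00 -8.63514829e-04  2.86040468e+00] [ 0.58063104 -0.49628948 -1.42862667] 0.013996985992437523 (array([-0.0367,  0.2789, -0.1012]), array([ 0.001, -0.002, -0.777]))
```

```bash
python3 - <<'E'
from station import ctrl
from h import *
o=ctrl.get_obs();print(delta(o,[.586,-.09,.15],187.2))
E
```

```text
(array([-0.0703,  0.1627, -0.1012]), array([ 0.001, -0.002, -0.777]))
```

Call:
{"op": "move_arm", "data": {
  "targets": [
    [0, 0.01, -0.03, 0, 0, -0.1],
    [-0.015, 0.035, -0.06, 0, 0, -0.25],
    [-0.03, 0.065, -0.08, 0, 0, -0.45],
    [-0.045, 0.1, -0.1, 0, 0, -0.65],
    [-0.06, 0.135, -0.101, 0, 0, -0.777]
  ]
}}

```text
time_s: 4.37
ee_pos: [0.5706, -0.1131, 0.154]
eef_rot: [-3.139, 0.006, -3.011]
force: [1.1, -0.2, -0.6]
grip_width: 0.0136
```

Call:
{"op": "move_arm", "data": {
  "targets": [
    [-0.004, 0.02, 0, 0, 0, 0],
    [-0.004, 0.025, 0, 0, 0, 0],
    [-0.004, 0.025, 0, 0, 0, 0],
    [-0.004, 0.025, 0, 0, 0, 0],
    [-0.004, 0.025, 0, 0, 0, 0]
  ]
}}

```text
time_s: 4.78
ee_pos: [0.5691, -0.0896, 0.1492]
eef_rot: [-3.141, -0.0, -3.017]
force: [-0.1, -0.0, -1.3]
grip_width: 0.0138
```

```bash
python3 - <<'E'
from station import ctrl
from h import *
o=ctrl.get_obs();print(o["ee_pos"],o["eef_rot"],o["force"],o["grip_width"],delta(o,[.586,.031,.15],187.2))
ci=ctrl.camera_info("wrist");np.save("ci3.npy",ci,allow_pickle=True)
a=ctrl.camera("wrist");cv2.imwrite("pics/w3.png",a[...,::-1])
E
```

```text
[ 0.56906699 -0.08964728  0.14916317] [-3.14147474e+00 -1.39999369e-04 -3.01729869e+00] [-0.13816103 -0.00204378 -1.31406929] 0.01383636659326334 (array([-0.0318,  0.1176, -0.0009]), array([-0.   , -0.   , -0.003]))
```

View pics/w3.png

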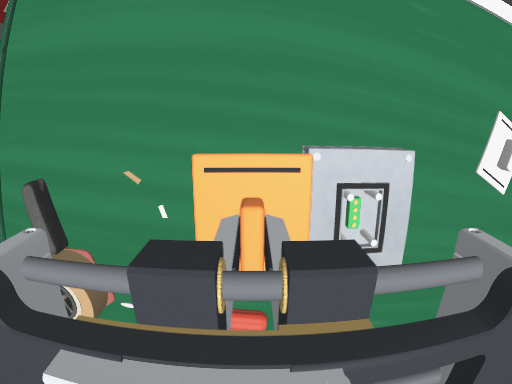

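```bash
python3 - <<'E'
from station import ctrl
from h import *
o=ctrl.get_obs();ci=np.load("ci3.npy",allow_pickle=True).item()
a=cv2.imread("pics/w3.png")[...,::-1]
h=cv2.cvtColor(a,cv2.COLOR_RGB2HSV)
m=cv2.inRange(h,(0,0,0),(180,255,75)); m[:175]=0;m[262:]=0;m[:,:325]=0;m[:,395:]=0
c=big(m)[:,0];print(c.min(0),c.max(0)); P=onplane(c,ci,.04,True); print("rim",rect(P))
hull=cv2.convexHull(c)[:,0]; print(cv2.approxPolyDP(hull,4,True)[:,0].tolist())
m=cv2.inRange(h,(0,0,100),(180,60,255)); m[:140]=0;m[268:]=0;m[:,:300]=0;m[:,425:]=0
c=big(m); q=cv2.approxPolyDP(c,4,True)[:,0];print(q.tolist());print(np.round(onplane(q,ci,.04,True)*1000,1)[:,:2].tolist())
# cover in hand
m=orange(a); m[215:]=0
c=big(m)[:,0]; q=cv2.approxPolyDP(cv2.convexHull(c),4,True)[:,0];print(q.tolist())
T=R.from_euler("xyz",o["eef_rot"]);print(np.round(T.inv().apply(onplane(q,ci,o["ee_pos"][2]-.002,True)-o["ee_pos"])*1000,1).tolist())
E
```

```text
[325 183] [388 261]
rim (array([590.8,  27.1]), array([89.5, 68.4]), np.float32(6.2))
[[388, 184], [381, 250], [371, 261], [325, 261], [337, 184]]
[[303, 145], [302, 152], [307, 147], [313, 156], [309, 240], [333, 239], [337, 182], [388, 182], [382, 250], [367, 254], [377, 266], [401, 264], [414, 151]]
[[516.6, -45.2], [523.6, -45.2], [518.0, -41.0], [526.0, -33.7], [613.7, -22.6], [609.9, 3.5], [548.5, -4.5], [540.8, 53.0], [618.2, 65.8], [624.3, 48.1], [638.6, 65.3], [634.5, 97.4], [503.0, 78.4]]
[[312, 157], [309, 214], [194, 214], [193, 154]]
[[46.7, 37.9, 2.0], [9.9, 37.6, 2.0], [9.9, -36.5, 2.0], [48.5, -35.6, 2.0]]
```

```bash
python3 - <<'E'
from station import ctrl
from h import *
o=ctrl.get_obs();print(delta(o,[.584,.0298,.08],187.5))
E
```

```text
(array([-0.0296,  0.1167,  0.0691]), array([-0.   , -0.   , -0.013]))
```

Call:
{"op": "move_arm", "data": {
  "targets": [
    [-0.009, 0.035, 0.005, 0, 0, -0.013],
    [-0.018, 0.07, 0.015, 0, 0, -0.013],
    [-0.026, 0.1, 0.03, 0, 0, -0.013],
    [-0.03, 0.117, 0.05, 0, 0, -0.013],
    [-0.03, 0.117, 0.069, 0, 0, -0.013]
  ]
}}

```text
time_s: 5.25
ee_pos: [0.5847, 0.0335, 0.0794]
eef_rot: [3.141, 0.001, -3.008]
force: [0.9, -0.2, -2.0]
grip_width: 0.0141
```

Call:
{"op": "move_arm", "data": {
  "targets": [
    [0, 0, 0, 0, 0, 0],
    [0, 0, 0, 0, 0, 0],
    [0, 0, 0, 0, 0, 0],
    [0, 0, 0, 0, 0, 0],
    [0, 0, 0, 0, 0, 0]
  ]
}}

```text
time_s: 5.67
ee_pos: [0.5851, 0.0306, 0.0812]
eef_rot: [-3.141, 0.002, -3.01]
force: [-1.4, -0.5, -1.7]
grip_width: 0.0142
```

```bash
python3 - <<'E'
from station import ctrl
from h import *
o=ctrl.get_obs();print(o["ee_pos"],o["eef_rot"],o["force"],o["grip_width"],delta(o,[.584,.0298,.058],187.5))
ci=ctrl.camera_info("wrist");np.save("ci4.npy",ci,allow_pickle=True)
a=ctrl.camera("wrist");cv2.imwrite("pics/w4.png",a[...,::-1])
E
```

```text
[0.58508147 0.03062754 0.08123486] [-3.14133916e+00  1.76497840e-03 -3.01015156e+00] [-1.37519191 -0.53736437 -1.67079795] 0.014205149070606127 (array([ 0.0012, -0.0007,  0.0232]), array([-0.   ,  0.003,  0.001]))
```

View pics/w4.png

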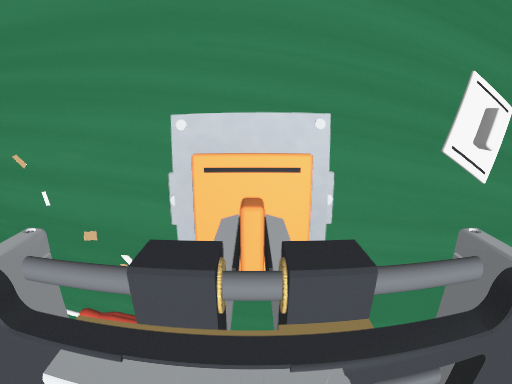

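The cover hangs over the box, square to it: cover front edge runs (193,155)–(312,154), box front edge (171,114)–(330,113). Checking the offsets in the tool frame.

```bash
python3 - <<'E'
from station import ctrl
from h import *
o=ctrl.get_obs();ci=np.load("ci4.npy",allow_pickle=True).item()
T=R.from_euler("xyz",o["eef_rot"]); f=lambda q,z:np.round(T.inv().apply(onplane(q,ci,z,True)-o["ee_pos"])*1000,1).tolist()
print("box",f([[171,114],[330,113],[173,170],[330,170]],.04),"studs",f([[181,125],[320,124]],.04))
a=cv2.imread("pics/w4.png")[...,::-1];m=orange(a);m[215:]=0
q=cv2.approxPolyDP(cv2.convexHull(big(m)),4,True)[:,0];print(q.tolist(),f(q,o["ee_pos"][2]-.002))
E
```

```text
box [[75.2, -60.0, 40.9], [75.8, 58.9, 40.9], [32.4, -59.8, 41.0], [32.4, 60.3, 40.9]] studs [[66.5, -52.3, 40.9], [67.2, 51.3, 40.9]]
[[312, 157], [309, 214], [194, 214], [194, 154]] [[46.5, 37.8, 1.9], [9.7, 37.4, 2.0], [9.7, -36.8, 2.0], [48.3, -35.1, 1.9]]
```

Call:
{"op": "move_arm", "data": {
  "targets": [
    [0.001, -0.0007, 0.005, 0, 0, 0],
    [0.001, -0.0007, 0.01, 0, 0, 0],
    [0.001, -0.0007, 0.015, 0, 0, 0],
    [0.001, -0.0007, 0.02, 0, 0, 0],
    [0.001, -0.0007, 0.024, 0, 0, 0]
  ],
  "grip_force": 60
}}

```text
time_s: 6.13
ee_pos: [0.5834, 0.0305, 0.0551]
eef_rot: [3.141, -0.001, -3.009]
force: [-0.5, -0.2, -1.3]
grip_width: 0.0135
```

Call:
{"op": "move_arm", "data": {
  "targets": [
    [0, 0, 0.001, 0, 0, 0],
    [0, 0, 0.002, 0, 0, 0],
    [0, 0, 0.003, 0, 0, 0],
    [0, 0, 0.004, 0, 0, 0],
    [0, 0, 0.004, 0, 0, 0]
  ]
}}

```text
time_s: 6.55
ee_pos: [0.5837, 0.0305, 0.0525]
eef_rot: [-3.142, 0.0, -3.009]
force: [-2.9, -0.7, 3.6]
grip_width: 0.0137
```

Call:
{"op": "move_arm", "data": {
  "targets": [
    [0, 0, 0.001, 0, 0, 0],
    [0, 0, 0.002, 0, 0, 0],
    [0, 0, 0.003, 0, 0, 0],
    [0, 0, 0.003, 0, 0, 0],
    [0, 0, 0.003, 0, 0, 0]
  ]
}}

```text
time_s: 6.97
ee_pos: [0.5838, 0.0305, 0.0495]
eef_rot: [-3.142, 0.0, -3.009]
force: [-4.9, -0.3, 5.7]
grip_width: 0.0138
```

Contact has been made and the studs are sinking. I'll continue in small steps.

Call:
{"op": "move_arm", "data": {
  "targets": [
    [0, 0, 0.001, 0, 0, 0],
    [0, 0, 0.002, 0, 0, 0],
    [0, 0, 0.002, 0, 0, 0],
    [0, 0, 0.002, 0, 0, 0],
    [0, 0, 0.002, 0, 0, 0]
  ]
}}

```text
time_s: 7.38
ee_pos: [0.5838, 0.0305, 0.048]
eef_rot: [-3.141, 0.001, -3.009]
force: [-6.6, 0.2, 10.0]
grip_width: 0.0132
```

Call:
{"op": "move_arm", "data": {
  "targets": [
    [0, 0, 0.001, 0, 0, 0],
    [0, 0, 0.0015, 0, 0, 0],
    [0, 0, 0.0015, 0, 0, 0],
    [0, 0, 0.0015, 0, 0, 0],
    [0, 0, 0.0015, 0, 0, 0]
  ]
}}

```text
time_s: 7.8
ee_pos: [0.5839, 0.0306, 0.048]
eef_rot: [-3.141, 0.001, -3.009]
force: [-14.9, -1.4, 26.6]
grip_width: 0.0134
```

Call:
{"op": "move_arm", "data": {
  "targets": [
    [0, 0, -0.0005, 0, 0, 0],
    [0, 0, -0.001, 0, 0, 0],
    [0, 0, -0.0015, 0, 0, 0],
    [0, 0, -0.0015, 0, 0, 0],
    [0, 0, -0.0015, 0, 0, 0]
  ]
}}

```text
time_s: 8.22
ee_pos: [0.5839, 0.0305, 0.048]
eef_rot: [-3.141, 0.001, -3.009]
force: [-6.4, -0.8, 11.7]
grip_width: 0.0133
```

```bash
python3 - <<'E'
from station import ctrl
from h import *
o=ctrl.get_obs();print(o["ee_pos"],o["force"],o["moment"])
a=ctrl.camera("scene");cv2.imwrite("pics/s5.png",cv2.resize(a[100:240,190:370],None,fx=4,fy=4)[...,::-1])
E
```

```text
[0.58385171 0.03053739 0.04800252] [-6.35380366 -0.77011688 11.72009008] [0.04511583 1.10857784 0.02060007]
```

View pics/s5.png

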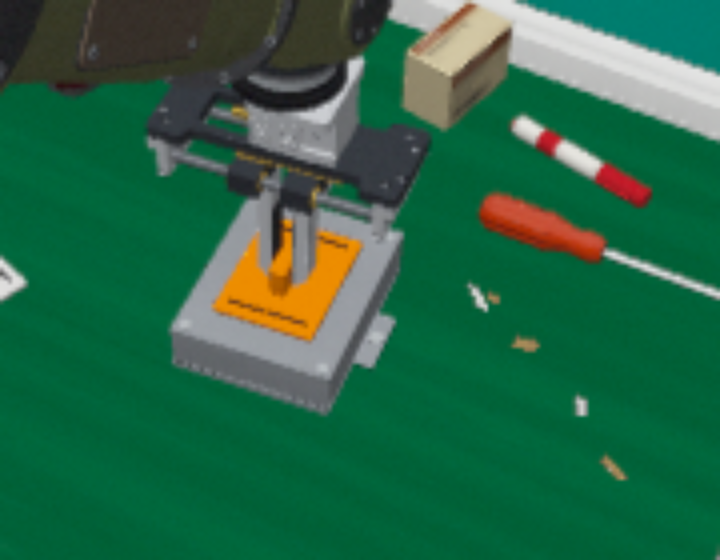

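The cover lies flat and centred on the grey top, with no gap or shadow at its edges. I'll ease off the remaining load, open and rise.

Call:
{"op": "move_arm", "data": {
  "targets": [
    [0, 0, -0.0005, 0, 0, 0],
    [0, 0, -0.001, 0, 0, 0],
    [0, 0, -0.001, 0, 0, 0],
    [0, 0, -0.001, 0, 0, 0],
    [0, 0, -0.001, 0, 0, 0]
  ]
}}

```text
time_s: 8.68
ee_pos: [0.5838, 0.0305, 0.048]
eef_rot: [-3.142, 0.0, -3.009]
force: [-0.6, 0.7, 0.6]
grip_width: 0.0134
```

Call:
{"op": "move_arm", "data": {
  "targets": [
    [0, 0, 0, 0, 0, 0],
    [0, 0, 0, 0, 0, 0],
    [0, 0, 0, 0, 0, 0],
    [0, 0, 0, 0, 0, 0],
    [0, 0, 0, 0, 0, 0]
  ],
  "fingers": -0.2
}}

```text
time_s: 9.1
ee_pos: [0.5836, 0.0305, 0.048]
eef_rot: [-3.142, -0.0, -3.009]
force: [0.3, 0.4, -0.5]
grip_width: 0.037
```

Call:
{"op": "move_arm", "data": {
  "targets": [
    [0, 0, -0.01, 0, 0, 0],
    [0, 0, -0.03, 0, 0, 0],
    [0, 0, -0.06, 0, 0, 0],
    [0, 0, -0.09, 0, 0, 0],
    [0, 0, -0.12, 0, 0, 0]
  ]
}}

```text
time_s: 9.52
ee_pos: [0.5834, 0.0305, 0.1702]
eef_rot: [-3.142, 0.0, -3.009]
force: [0.5, 0.6, -1.0]
grip_width: 0.0373
```

```bash
python3 - <<'E'
from station import ctrl
from h import *
o=ctrl.get_obs();print(o["ee_pos"],o["force"],o["grip_width"])
ci=ctrl.camera_info("wrist");a=ctrl.camera("wrist");cv2.imwrite("pics/w6.png",a[...,::-1])
m=orange(a);m[250:]=0;m[:,:150]=0;m[:,350:]=0
print(rect(onplane(big(m)[:,0],ci,.046,True)))
E
```

```text
[0.58344511 0.03049548 0.17018231] [ 0.4645633   0.61158794 -0.99077083] 0.037335252584866405
(array([584.8,  31.3]), array([97.3, 74.8]), np.float32(7.6))
```

View pics/w6.png

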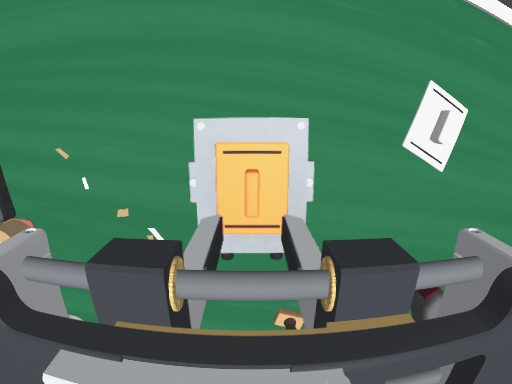

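The cover sits centred and square on the box at (252,188), and the white plate is untouched at (436,127). The gripper is clear of everything.

```bash
python3 -c "
from station import ctrl
print(ctrl.hand_in())"
```

```text
the job is handed in; nothing more can be done
None
```

The orange cover is on the grey box, rib upward. I pressed it down until it stopped, let go and handed the job in at about 9.6 s of the 42 s allowed.

- **Seating:** I gripped the cover by its rib and lowered it onto the studs. It stopped at a tool height of 48.0 mm, the height expected for a cover lying flat. It did not move further at about 27 N, well past the 8 to 10 N the studs need. I eased the load to about 0 N before opening the gripper.
- **Final position:** After release, the wrist camera put the cover centre at (584.8, 31.3) mm, turned 7.6°. The opening was estimated at (585–586, 30–31) mm, turned about 7.5°, so the cover is off by about 1 mm at most.
- **Disagreements:**
  - The cover's outline measured 97 x 75 mm instead of 100 x 76 mm, which I put down to the colour mask.
  - While pressing, there was a sideways force of about 15 N, which went away once I eased off.
- **Levelness:** I judged this by eye in the scene view while the gripper still held the cover, and by the stop height. I did not measure the tilt separately after letting go.
- **White cover:** I never touched it, and it was still lying by itself in the last picture.

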